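# Put the leftovers of the cooking away, each with its own kind

## Task

Tidy up after cooking: of the four things lying loose along the front of the worktop, put the lemon into the crate with the lemons, the mushroom into the punnet with the mushrooms, and stand the shaker upright in the empty well beside its twin. The garlic bulb goes into the wooden garlic keeper: slide its lid open, put the bulb in on the floor of the box, and slide the lid fully shut again.

Things in the scene. Friction and masses are not known exactly. Their poses are not given: they have to be found in the camera images.
- lemon: The loose yellow lemon, 76 (its x) x 56 (its y) x 55 mm high, lying on the worktop. Origin: centre of its underside. One of the four loose things along the front of the worktop, nearest to the robot (any like it farther back, or in the containers, stay).
- garlic: The loose whitish garlic bulb, 60 mm across, 59 mm high to the tip of the neck, widest about 25 mm up. Origin: centre of its underside. One of the four loose things along the front of the worktop, nearest to the robot (any like it farther back, or in the containers, stay).
- mushroom: The loose brown mushroom, cap up, about 48 mm across, 44 mm high, cap widest about 28 mm up. Origin: centre of its underside. One of the four loose things along the front of the worktop, nearest to the robot (any like it farther back, or in the containers, stay).
- shaker: The loose glass shaker with a domed metal cap, upright, round, 44 mm across, 90 mm high (cap 34 mm across from 70 mm up). Origin: centre of its underside. One of the four loose things along the front of the worktop, nearest to the robot (any like it farther back, or in the containers, stay).
- crate: Fixed low slatted wooden crate, outside 212 x 150 mm, walls 58 mm high and 6 mm thick, floor 8 mm above the worktop. Two lemons lie in its far half. Origin: at worktop height below the middle of the free front half; its x axis points toward the two lemons. Inside, the free half runs from x = -57 to +54 mm and y = -69 to +69 mm (12 mm posts in the corners).
- punnet: Fixed blue mushroom punnet, 178 x 130 mm at the rim, 51 mm high, walls 4 mm, floor 4 mm above the worktop. Two mushrooms stand in its far half. Origin: at worktop height below the middle of the free front half; its x axis points toward the two mushrooms. The free half runs from x = -52 to +56 mm and y = -57 to +57 mm at the floor.
- stand: Fixed dark wooden shaker stand, 170 x 88 mm, top 22 mm above the worktop, with two brass-ringed round wells of 60 mm diameter, 12 mm deep (floor of a well 10 mm above the worktop). The twin shaker (90 mm high) stands in the well at x = +80 mm; origin: at worktop height under the centre of the empty well.
- keeper: Fixed garlic keeper: light wooden box with round air holes, 200 mm wide over the runners (its y), front stop at x = -75 mm, runners to x = +145 mm, highest edge (lips of the runners) 85 mm above the worktop. Origin: at worktop height under the centre of the compartment, which is 114 (x) x 164 (y) mm inside, its floor 6 mm and its wall tops 70 mm above the worktop. Its x axis is the direction in which the lid slides open, away from the robot.
- keeper_lid (a joint): Position of the keeper's slatted sliding lid, m: 0 = fully shut, 0.12 = fully open (the compartment is then wholly uncovered); at the start shut or a little ajar. About 1.5 N of friction; it stays where it is left. Top of the lid 80 mm above the worktop.
- keeper_knob (a point): Near the base of the head of the dark round knob in the middle of the lid, on its axis, 100 mm above the worktop: head 24 mm across, from 98 to 109 mm above the worktop, a 14 to 16 mm stem below it down to the lid. Moves with the lid.
Not all that is in view belongs to the job. What is shaped like the mushroom but purple is not meant.

How it is judged:
By the outcome, as a careful person would: the job done as asked, in the order asked, and still so for the second after the job is handed in, with the robot touching nothing.
It also fails if it takes over 144 s, if anything falls off the work surface, if the arm or the gripper's body presses on something with over 40 N, if the wrist force passes 120 N, or if a joint passes its speed limit or range.

## Robot

A 6-joint arm with a two-finger parallel gripper is mounted at the origin on a cart in front of the work surface, level with it; the furniture and walls round the work are solid. World frame = base frame: x ahead of the robot, y to its left, z up, the work surface at z = 0. Lengths are in m, angles in degrees, forces in N, time in s.
With the tool pointing down it reaches from about 0.35 to 0.925 m from the base axis. Payload 6.4 kg.
Tool frame: the origin (TCP) lies at the very end of the fingers, on their centre line; the grasp point (between the pads) lies 19 mm behind it; y points along the fingers, x is the direction in which the jaws open and shut, and the axes are right-handed (so a half turn about y gives the same grasp; the last joint's range is limited). The gripper opens to 85 mm and grips with 20 to 120 N. Pads are 22 mm wide; open, the fingers measure 114 mm over their backs; the gripper's body (76 mm by 85 mm) begins 54 mm behind the grasp point. The pads swing forward as they close: fully open they stand 13 mm farther back than shut.
Start: joints at [-77.699, 14.043, 89.255, -0, 76.702, -9.975], TCP at [0.246, -0.601, 0.231] pointing down, gripper open.
Joint ranges: [-179.41, 179.41], [-58.25, 129.5], [7.25, 145.43], [-54.29, 234.29], [11.92, 165.04], [-157.13, 157.13]. Speed limits (degrees/s): [147.25, 147.25, 180, 180, 180, 180].

## Interface

Orientations are given as [roll, pitch, yaw] about the fixed x, y, z axes, in that order (R = Rz(yaw) Ry(pitch) Rx(roll)).
In Python, from workcell import robot gives the robot as it stands.
- The arm moves only by the shell command python3 -m inch 'ROWS' [OPENING] [FORCE]. ROWS is JSON, one flat list of numbers, 6 for each row, row after row: the shift along the tool's x, y, z in m, then the turn, a rotation vector about the tool's x, y, z in degrees. In form: [tx, ty, tz, wx, wy, wz, tx, ty, tz, wx, wy, wz, ...]. A call has 1 to 5 rows; each row is the pose to reach, as a shift and turn from the pose commanded when the call began, along the tool's axes at that moment; what a row does not reach only later rows make up. A row lasts 1/12 s, in which the tool goes at most 41.7 mm and 7.16 degrees, less where a joint would pass 70% of its speed; a pose out of reach is approached as far as the arm can. A call with a gripper value outside its range is refused whole. OPENING is the gripper's target within -1 to 1 (fully open at 1, half-way at 0, shut at -1), set as the call begins (- or left out, the last holds). The fingers move at their own pace and stop on an object; FORCE is the grip in N (left out, the last holds). Time passes only in rows, so rows that repeat a pose let the fingers close. It gives the time, the measured TCP pose, the force and the opening at its end, in the units of the state.
- robot.get_obs(): the state, without advancing time (a new reading comes with each control period).
- robot.read_camera(name): name is "side" or "top" or "wrist"; returns a dict with "image" (384x512x3 uint8, red, green, blue), "fx", "fy", "cx", "cy" (pixels), "origin" and "rotation" of the camera in the world. Camera axes: x right, y down, z forward; pixel columns grow to the right and rows downward; lengths in m; the calibration is good to about 2 mm. A picture is of the moment at which its call begins. There is no depth.
- robot.sign_off(): hands the job in, once; it reports no verdict.
The state is a dict: "time": time; "qpos": joint angles; "joint_vel": joint speeds; "tau": joint torques, N m; "position": TCP position; "tool_rot": TCP orientation; "contact_force": force on the tool from outside, world axes, zero at the start; "moment": the same for the moment, N m; "grip_width": finger opening in m.
Only numpy, scipy, OpenCV 4.12 (cv2) and the standard library are available. Lean on these libraries where they do the work, as an engineer would, in place of code of your own. Each camera call takes 0.05 s, during which the arm holds its last target.

## Working session

There is one attempt and no reset: what is moved stays moved. The work goes in short steps, Python scripts to look and compute and a shell command to move; the robot and the scene stay as the last step left them, time stands still between calls to the robot, and variables do not carry over. Pictures are saved under pics/ and viewed, and the job is handed in when it is done.

```bash
ls; mkdir -p pics
cat > h.py <<'E'
import numpy as np, cv2, sys
from workcell import robot
from scipy.spatial.transform import Rotation as R
def cam(n,save=None):
    c=robot.read_camera(n)
    if save: cv2.imwrite(f'pics/{save}.png',c['image'][:,:,::-1])
    return c
def ray(c,u,v):
    d=np.array([(u-c['cx'])/c['fx'],(v-c['cy'])/c['fy'],1.]); d=np.array(c['rotation'])@d
    return np.array(c['origin']),d
def onz(c,u,v,z):
    o,d=ray(c,u,v); return o+d*(z-o[2])/d[2]
def proj(c,p):
    q=np.array(c['rotation']).T@(np.array(p)-np.array(c['origin'])); return c['fx']*q[0]/q[2]+c['cx'],c['fy']*q[1]/q[2]+c['cy']
E
python3 - <<'E'
from h import *
for n in ['top','side','wrist']:
    c=cam(n,n+'0'); print(n,c['fx'],c['cx'],c['cy'],np.round(c['origin'],3),np.round(c['rotation'],3).tolist())
print(robot.get_obs())
E
```

```text
pics
top 365.93940918450147 253.3695055328244 196.06696401398887 [ 0.352 -0.017  1.036] [-170.079, -1.465, -89.853]
side 445.68823643347406 249.83682316330646 186.87686242084916 [ 0.151 -1.33   0.597] [-111.257, -1.303, -15.81]
wrist 310.3487322512188 259.8308895955552 194.76724861361927 [ 0.316 -0.573  0.375] [163.361, 0.077, -67.782]
{'time': 0.15, 'qpos': array([-7.76992185e+01,  1.40754141e+01,  8.93089614e+01, -7.79998154e-04,
        7.67015711e+01, -9.97645501e+00]), 'joint_vel': array([-0.08444818, -0.14024906, -0.26242377, -0.0325151 , -0.12641915,
        0.00277966]), 'tau': array([ 1.64947101e-03, -4.29987824e+01, -3.26549900e+01, -3.34282038e-05,
        3.52483301e-03,  7.18334832e-06]), 'position': array([ 0.24630435, -0.60106551,  0.23042715]), 'tool_rot': array([-8.99858576e+01,  8.47785556e-02, -6.77225731e+01]), 'contact_force': array([-0.31869407, -0.62390302, -0.76612746]), 'moment': array([-0.01261876, -0.05738478,  0.00310703]), 'grip_width': 0.08590477870765631}
```

```bash
cat >> h.py <<'E'
def cam(n,save=None):
    c=robot.read_camera(n); c=dict(c)
    c['rotation']=R.from_euler('xyz',c['rotation'],degrees=True).as_matrix()
    if save: cv2.imwrite(f'pics/{save}.png',c['image'][:,:,::-1])
    return c
E
python3 -c "
from h import *
for n in ['top','side','wrist']:
    c=cam(n); print(n,c['rotation'].round(2).tolist())
"
```

```text
top [[0.0, -0.99, 0.17], [-1.0, -0.01, -0.02], [0.03, -0.17, -0.98]]
side [[0.96, -0.08, 0.26], [-0.27, -0.35, 0.89], [0.02, -0.93, -0.36]]
wrist [[0.38, -0.89, -0.27], [-0.93, -0.36, -0.11], [-0.0, 0.29, -0.96]]
```

View pics/top0.png

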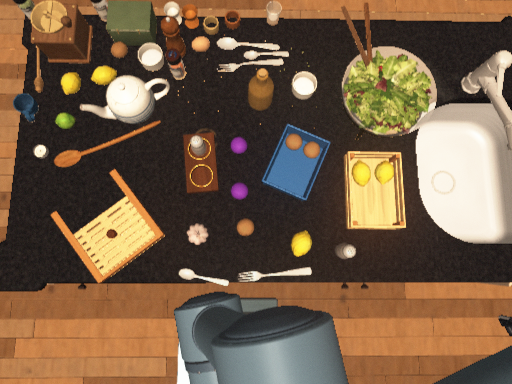

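View pics/side0.png

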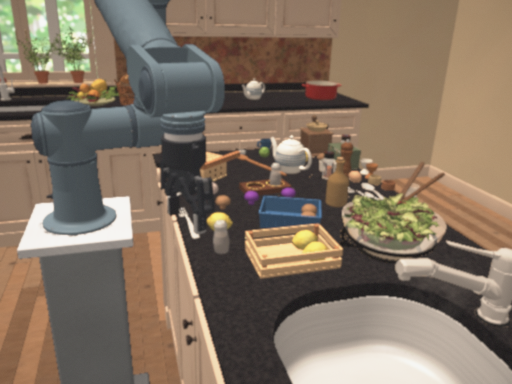

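View pics/wrist0.png

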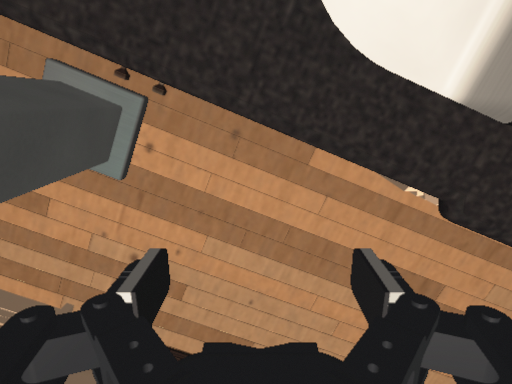

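Run:
```python
from h import *
im=cv2.imread('pics/top0.png')
a=im[165:285,45:225]; cv2.imwrite('pics/t1.png',cv2.resize(a,None,fx=4.4,fy=4.4,interpolation=cv2.INTER_CUBIC))
b=im[120:265,175:415]; cv2.imwrite('pics/t2.png',cv2.resize(b,None,fx=3.3,fy=3.3,interpolation=cv2.INTER_CUBIC))
```

```text
(no output)
```

View pics/t1.png

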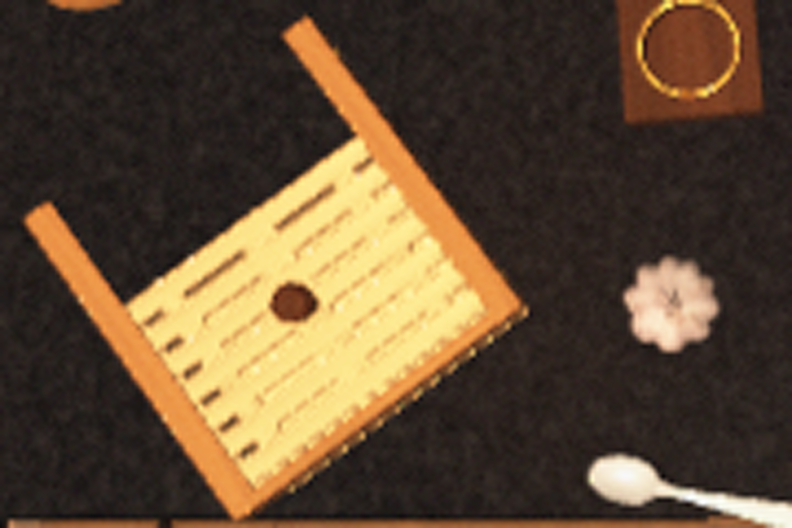

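View pics/t2.png

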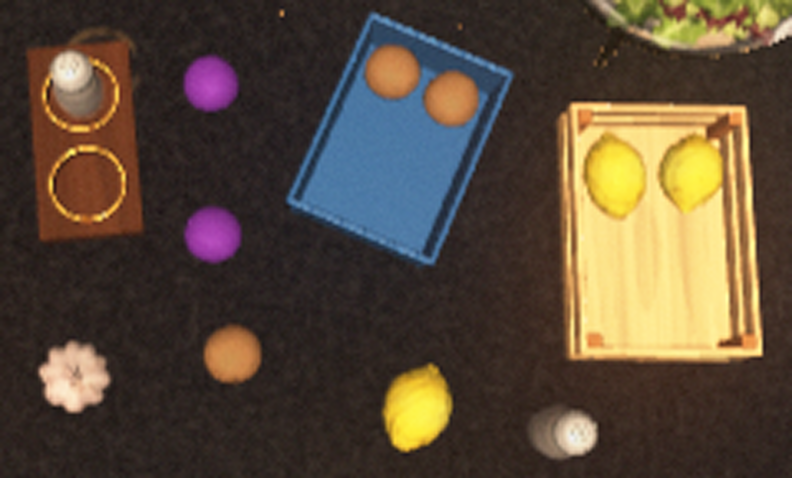

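```bash
cat > m.py <<'E'
from h import *
c=cam('top'); im=c['image']; hsv=cv2.cvtColor(im,cv2.COLOR_RGB2HSV)
def blob(lo,hi,box,name,z,mina=20):
    m=cv2.inRange(hsv,lo,hi); k=np.zeros_like(m); x0,y0,x1,y1=box; k[y0:y1,x0:x1]=m[y0:y1,x0:x1]
    n,l,s,ce=cv2.connectedComponentsWithStats(k)
    for i in range(1,n):
        if s[i,4]>=mina:
            ys,xs=np.nonzero(l==i); P=np.array([onz(c,x,y,z)[:2] for x,y in zip(xs,ys)])
            mu=(P.min(0)+P.max(0))/2; w,V=np.linalg.eigh(np.cov(P.T)); a=np.degrees(np.arctan2(V[1,1],V[0,1]))
            rect=cv2.minAreaRect((P*1000).astype(np.float32))
            print(name,s[i,:5],'mean',P.mean(0).round(4),'mid',mu.round(4),'std',np.sqrt(w).round(4),'long axis deg',round(a,1),'rect',np.round(rect[0],1),np.round(rect[1],1))
blob((22,120,120),(35,255,255),(285,225,320,262),'lemon',.027)
blob((0,0,120),(179,90,255),(183,218,213,250),'garlic',.025)
blob((5,60,60),(20,255,255),(233,215,258,242),'mush',.028)
blob((0,0,110),(179,60,255),(330,240,360,262),'shakercap',.08)
def T1(x,y,z): return onz(c,45+(x+.5)/4.4-.5,165+(y+.5)/4.4-.5,z)[:2]
def T2(x,y,z): return onz(c,175+(x+.5)/3.3-.5,120+(y+.5)/3.3-.5,z)[:2]
fr,fl=T1(528,310,.085),T1(237,517,.085); al,ar=T1(25,215,.085),T1(310,18,.085)
print('keeper',fr,fl,al,ar,np.linalg.norm(fr-fl),np.linalg.norm(fl-al),np.linalg.norm(ar-fr))
ex=((ar-fr)+(al-fl)); ex/=np.linalg.norm(ex); ey=np.array([-ex[1],ex[0]])
cen=(fr+fl+al+ar)/4-ex*.035
print('yaw',np.degrees(np.arctan2(ex[1],ex[0])),'via front',np.degrees(np.arctan2(*( (fl-fr)[::-1])))-90,'org',cen)
kn=T1(294,302,.109); print('knob',kn,'in keeper',(kn-cen)@ex,(kn-cen)@ey)
for q in [(358,135),(127,303),(260,489),(485,310)]:
  p=T1(*q,.08)-cen; print('lid corner',(p@ex).round(4),(p@ey).round(4))
E1=T2(88,184,.022); tw=T2(81,94,.022); print('well',E1,'twinwell',tw,np.linalg.norm(tw-E1), [T2(*q,.022).round(3).tolist() for q in [(40,240),(143,231),(128,42),(27,50)]])
P=[T2(*q,.051) for q in [(373,14),(511,73),(432,263),(290,202)]]
print('punnet',np.round(P,4).tolist(),'cen',np.mean(P,0),[np.linalg.norm(P[i]-P[i-1]).round(3) for i in range(4)])
C=[T2(*q,.058) for q in [(571,103),(746,105),(761,355),(569,357)]]
print('crate',np.round(C,4).tolist(),'cen',np.mean(C,0),[np.linalg.norm(C[i]-C[i-1]).round(3) for i in range(4)])
for n,P in(('pun',P),('crate',C)):
  e=(P[0]+P[1]-P[2]-P[3]); print(n,np.degrees(np.arctan2(e[1],e[0])))
E
python3 m.py
```

```text
lemon [292 232  20  24 329] mean [ 0.3959 -0.1742] mid [ 0.3977 -0.1751] std [0.0128 0.0158] long axis deg 147.2 rect [ 395.2 -172.7] [50.3 61.9]
garlic [187 224  21  21 277] mean [0.423  0.1128] mid [0.4226 0.1121] std [0.0132 0.0138] long axis deg -150.2 rect [424.6 113.6] [54.4 52.1]
mush [236 218  18  19 265] mean [ 0.4422 -0.0191] mid [ 0.4422 -0.0182] std [0.0125 0.0129] long axis deg 148.6 rect [442.2 -18.2] [49.6 46.9]
shakercap [345 248  10   9  68] mean [ 0.3741 -0.2909] mid [ 0.3737 -0.2916] std [0.0059 0.0064] long axis deg 106.2 rect [ 373.7 -291.5] [20.6 23.7]
keeper [0.41519784 0.18746797] [0.29685415 0.34727615] [0.46947866 0.48331852] [0.58980002 0.32567325] 0.19885643954335436 0.21978796287122804 0.2226805323155014
yaw 38.30249507380963 via front 36.5212746673096 org [0.41536644 0.31424051]
knob [0.41757907 0.31489589] in keeper 0.002142569900541061 -0.0008571073528334629
lid corner 0.0692 -0.0802
lid corner 0.0694 0.0826
lid corner -0.0666 0.082
lid corner -0.0623 -0.0789
well [0.58819313 0.10507901] twinwell [0.6683721  0.11331213] 0.08060056948945 [[0.539, 0.144], [0.547, 0.057], [0.716, 0.074], [0.708, 0.161]]
punnet [[0.7335, -0.1388], [0.6819, -0.2564], [0.5166, -0.1849], [0.5675, -0.067]] cen [ 0.62486551 -0.16177153] [np.float64(0.181), np.float64(0.128), np.float64(0.18), np.float64(0.128)]
crate [[0.6536, -0.3049], [0.6534, -0.4546], [0.4409, -0.4527], [0.4385, -0.2942]] cen [ 0.54659568 -0.37663457] [np.float64(0.215), np.float64(0.15), np.float64(0.213), np.float64(0.159)]
pun -23.38924090121408
crate -1.6926979671212972
```

```bash
cat > plan.py <<'E'
from h import *
# usage: plan.py x y z [yaw]  -> shift in tool axes and turn
a=[float(v) for v in sys.argv[1:]]
o=robot.get_obs(); p=o['position']; Rm=R.from_euler('xyz',o['tool_rot'],degrees=True)
t=Rm.inv().apply(np.array(a[:3])-p)
if len(a)>3:
    T=R.from_euler('xyz',[-90,0,a[3]],degrees=True); w=(Rm.inv()*T).as_rotvec(degrees=True)
else: w=np.zeros(3)
print('t',o['time'],'pos',p.round(4),'rot',o['tool_rot'].round(1),'F',o['contact_force'].round(1),'w',round(o['grip_width'],4))
print('shift',t.round(4).tolist(),'turn',w.round(2).tolist(),'rows>=',max(np.linalg.norm(t)/.0417,np.linalg.norm(w)/7.16).round(1))
E
python3 plan.py .396 -.174 .2 -120
```

```text
t 0.35 pos [ 0.2464 -0.6014  0.231 ] rot [-90.    0.  -67.7] F [ 0.7 -0.1 -0.2] w 0.0852
shift [-0.3388, 0.0312, 0.3005] turn [0.01, 52.28, -0.02] rows>= 10.9
```

```bash
python3 -m inch '[-0.03,0,0.027,0,6,0,-0.06,0.005,0.054,0,12,0,-0.09,0.01,0.08,0,18,0,-0.12,0.01,0.11,0,25,0,-0.15,0.012,0.135,0,31,0]' 1 40; python3 plan.py .396 -.174 .2 -120
```

```text
time: 0.77
position: [0.315, -0.4097, 0.2192]
tool_rot: [-90.0, 0.0, -99.1]
contact_force: [1.7, 1.0, 1.1]
grip_width: 0.0855
t 0.7667 pos [ 0.315  -0.4097  0.2192] rot [-90.    0.  -99.1] F [1.7 1.  1.1] w 0.0855
shift [-0.2455, 0.0192, 0.0429] turn [-0.02, 20.93, -0.01] rows>= 6.0
```

```bash
python3 -m inch '[-0.04,0.005,0.01,0,4,0,-0.08,0.01,0.015,0,8,0,-0.12,0.015,0.02,0,13,0,-0.16,0.019,0.03,0,17,0,-0.2,0.019,0.036,0,21,0]'; python3 plan.py .396 -.174 .2 -120
```

```text
time: 1.18
position: [0.3804, -0.2172, 0.1996]
tool_rot: [-90.0, 0.0, -120.0]
contact_force: [0.9, -0.7, 0.2]
grip_width: 0.0855
t 1.1833 pos [ 0.3804 -0.2172  0.1996] rot [ -90.    0. -120.] F [ 0.9 -0.7  0.2] w 0.0855
shift [-0.0452, -0.0004, -0.008] turn [0.03, 0.04, -0.02] rows>= 1.1
```

```bash
python3 -m inch '[-0.02,0,0,0,0,0,-0.036,0,0,0,0,0,-0.036,0,0,0,0,0]'; python3 plan.py .396 -.174 .2 -120; python3 -c "
from h import *
c=cam('wrist','w1'); print(proj(c,[.396,-.174,.027]),proj(c,[.374,-.291,.09]),proj(c,[.374,-.291,.0]))"
```

```text
time: 1.43
position: [0.399, -0.1858, 0.2004]
tool_rot: [-90.0, 0.0, -119.5]
contact_force: [-0.1, -2.0, -0.1]
grip_width: 0.0854
t 1.4333 pos [ 0.399  -0.1858  0.2004] rot [ -90.     0.  -119.5] F [-0.1 -2.  -0.1] w 0.0854
shift [-0.0087, 0.0004, -0.0085] turn [-0.02, 0.5, -0.03] rows>= 0.3
(np.float64(252.6274923748673), np.float64(183.70617490141558)) (np.float64(386.4763360452459), np.float64(157.8548197072849)) (np.float64(354.7892726908), np.float64(143.81563067037175))
```

View pics/w1.png

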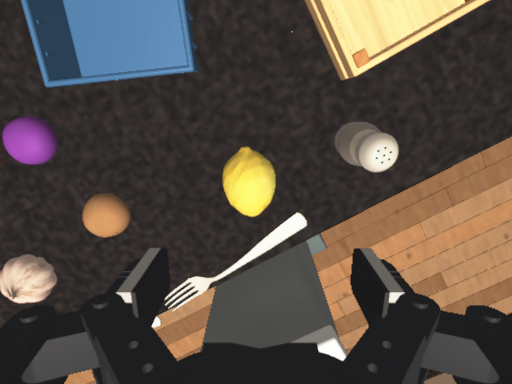

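```bash
cat > wb.py <<'E'
from h import *
# wb.py z h0 s0 v0 h1 s1 v1 x0 y0 x1 y1
a=[float(v) for v in sys.argv[1:]]; z=a[0]; i=[int(v) for v in a[1:]]
c=cam('wrist'); hsv=cv2.cvtColor(c['image'],cv2.COLOR_RGB2HSV); m=cv2.inRange(hsv,tuple(i[0:3]),tuple(i[3:6])); x0,y0,x1,y1=i[6:]
k=np.zeros_like(m); k[y0:y1,x0:x1]=m[y0:y1,x0:x1]
n,l,s,ce=cv2.connectedComponentsWithStats(k)
j=1+np.argmax(s[1:,4]); ys,xs=np.nonzero(l==j)
P=np.array([onz(c,x,y,z)[:2] for x,y in zip(xs,ys)]); w,V=np.linalg.eigh(np.cov(P.T))
(cx,cy),r=cv2.minEnclosingCircle((P*1000).astype(np.float32))
print('px',ce[j].round(1),s[j],'mean',P.mean(0).round(4),'circ',round(cx,1),round(cy,1),round(r,1),'std',np.sqrt(w).round(4),'long',np.degrees(np.arctan2(V[1,1],V[0,1])).round(1))
E
python3 wb.py .027 22 120 100 35 255 255 200 130 300 230; python3 wb.py .08 0 0 150 179 40 255 352 125 405 180
```

```text
px [247.3 181.7] [ 221  147   54   71 2765] mean [ 0.3999 -0.1715] circ 399.4 -169.8 38.5 std [0.014  0.0182] long 154.7
px [378.4 156.3] [364 143  30  28 617] mean [ 0.374  -0.2904] circ 374.0 -290.7 12.7 std [0.0059 0.0064] long 94.8
```

```bash
python3 plan.py .397 -.172 .008 -117
```

```text
t 1.5833 pos [ 0.3981 -0.1884  0.2004] rot [ -90.    -0.  -119.7] F [ 0.3 -0.  -0. ] w 0.0855
shift [-0.0138, 0.1924, -0.0092] turn [-0.01, -2.72, 0.02] rows>= 4.6
```

```bash
python3 -m inch '[-0.007,0.03,-0.005,0,-1,0,-0.014,0.07,-0.009,0,-2.7,0,-0.014,0.11,-0.009,0,-2.7,0,-0.014,0.14,-0.009,0,-2.7,0,-0.014,0.14,-0.009,0,-2.7,0]'; python3 plan.py .397 -.172 .008 -117
```

```text
time: 2.0
position: [0.3927, -0.1691, 0.0544]
tool_rot: [-90.7, 0.1, -117.1]
contact_force: [0.1, 0.5, -0.7]
grip_width: 0.0855
t 2.0 pos [ 0.3927 -0.1691  0.0544] rot [-9.070e+01  1.000e-01 -1.171e+02] F [ 0.1  0.5 -0.7] w 0.0855
shift [0.0008, 0.0464, 0.0058] turn [0.74, -0.13, -0.14] rows>= 1.1
```

```bash
python3 -m inch '[0.001,0.015,0.003,0,0,0,0.001,0.03,0.003,0,0,0,0.001,0.045,0.003,0,0,0,0.001,0.05,0.003,0,0,0,0.001,0.05,0.003,0,0,0]'; python3 plan.py .397 -.172 .008 -117;  python3 -c "
from h import *
c=cam('wrist','w2')"
```

```text
time: 2.42
position: [0.3995, -0.1744, 0.0107]
tool_rot: [-90.0, 0.0, -117.1]
contact_force: [-0.1, 0.5, -0.4]
grip_width: 0.0855
t 2.4167 pos [ 0.3995 -0.1744  0.0107] rot [ -90.     0.  -117.1] F [-0.1  0.5 -0.4] w 0.0855
shift [-0.001, 0.0027, -0.0033] turn [0.03, -0.09, -0.0] rows>= 0.1
```

View pics/w2.png

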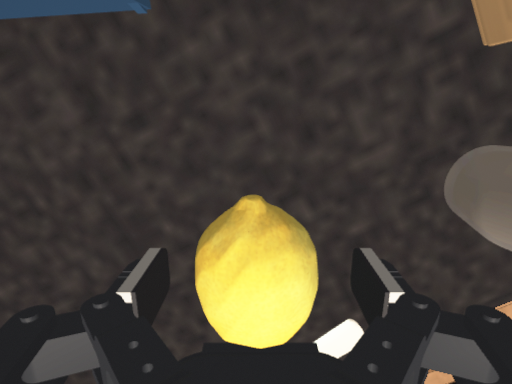

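```bash
python3 -m inch '[0,0.002,-0.002,0,0,0,0,0.002,-0.002,0,0,0,0,0.002,-0.002,0,0,0,0,0.002,-0.002,0,0,0,0,0.002,-0.002,0,0,0]' -1 40;  python3 -m inch '[0,0,0,0,0,0,0,0,0,0,0,0,0,0,0,0,0,0,0,0,0,0,0,0]'
```

```text
time: 2.88
position: [0.3983, -0.1732, 0.0097]
tool_rot: [-90.0, -0.0, -117.0]
contact_force: [-3.3, 2.4, 8.2]
grip_width: 0.0527
time: 3.22
position: [0.3982, -0.1732, 0.0097]
tool_rot: [-90.0, -0.0, -117.0]
contact_force: [-2.9, 1.6, 9.1]
grip_width: 0.0529
```

```bash
python3 -m inch '[0,-0.02,0,0,0,0,0,-0.05,0,0,0,0,0,-0.09,0,0,0,0,0,-0.13,0,0,0,0,0,-0.13,0,0,0,0]';  python3 plan.py .504 -.375 .13 -117
```

```text
time: 3.63
position: [0.4022, -0.176, 0.147]
tool_rot: [-89.1, -0.2, -117.0]
contact_force: [0.6, -1.5, -1.1]
grip_width: 0.0533
t 3.6333 pos [ 0.4022 -0.176   0.147 ] rot [ -89.1   -0.2 -117. ] F [ 0.6 -1.5 -1.1] w 0.0533
shift [0.131, 0.0203, 0.1808] turn [-0.92, 0.0, 0.19] rows>= 5.4
```

```bash
python3 -m inch '[0.02,0,0.03,0,0,0,0.05,0,0.065,0,0,0,0.07,0,0.1,0,0,0,0.09,0,0.13,0,0,0,0.11,0,0.155,0,0,0]';  python3 plan.py .504 -.375 .13 -117
```

```text
time: 4.05
position: [0.4871, -0.3434, 0.1384]
tool_rot: [-89.9, -0.0, -117.0]
contact_force: [0.3, 0.3, -0.7]
grip_width: 0.0526
t 4.05 pos [ 0.4871 -0.3434  0.1384] rot [ -89.9   -0.  -117. ] F [ 0.3  0.3 -0.7] w 0.0526
shift [0.0204, 0.0085, 0.0293] turn [-0.07, -0.03, 0.02] rows>= 0.9
```

```bash
python3 -m inch '[0.01,0,0.013,0,0,0,0.02,0.01,0.026,0,0,0,0.02,0.02,0.026,0,0,0,0.02,0.02,0.026,0,0,0,0.02,0.02,0.026,0,0,0]';  python3 plan.py .504 -.375 .02 -117;python3 -c "
from h import *
c=cam('wrist','w3')"
```

```text
time: 4.47
position: [0.499, -0.3693, 0.1169]
tool_rot: [-90.2, 0.1, -117.0]
contact_force: [0.1, 0.3, -1.1]
grip_width: 0.0529
t 4.4667 pos [ 0.499  -0.3693  0.1169] rot [-9.02e+01  1.00e-01 -1.17e+02] F [ 0.1  0.3 -1.1] w 0.0529
shift [0.0029, 0.0969, 0.0073] turn [0.18, -0.0, -0.07] rows>= 2.3
```

View pics/w3.png

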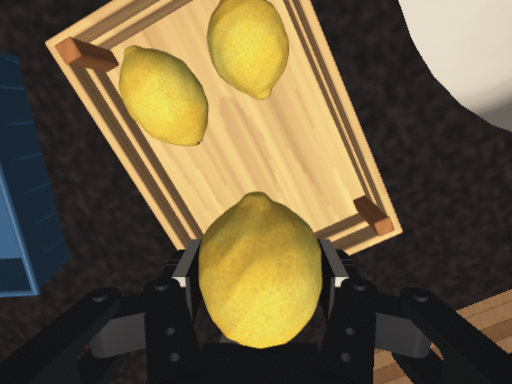

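```bash
python3 -m inch '[0.003,0.02,0.004,0,0,0,0.003,0.045,0.004,0,0,0,0.003,0.065,0.004,0,0,0,0.003,0.08,0.004,0,0,0,0.003,0.085,0.004,0,0,0]';  python3 plan.py .504 -.375 .019 -117
```

```text
time: 4.93
position: [0.5009, -0.3734, 0.031]
tool_rot: [-90.2, 0.1, -117.0]
contact_force: [-0.7, 0.1, -1.8]
grip_width: 0.0524
t 4.9333 pos [ 0.5009 -0.3734  0.031 ] rot [-9.02e+01  1.00e-01 -1.17e+02] F [-0.7  0.1 -1.8] w 0.0524
shift [0.0001, 0.012, 0.0035] turn [0.22, 0.01, -0.08] rows>= 0.3
```

```bash
python3 -m inch '[0,0.005,0.001,0,0,0,0,0.008,0.001,0,0,0,0,0.011,0.001,0,0,0,0,0.011,0.001,0,0,0]';  python3 -m inch '[0,0,0,0,0,0,0,0,0,0,0,0,0,0,0,0,0,0,0,0,0,0,0,0]' 0.6; python3 -m inch '[0,0,0,0,0,0,0,-0.02,0,0,0,0,0,-0.05,0,0,0,0,0,-0.09,0,0,0,0,0,-0.13,0,0,0,0]'; python3 plan.py .442 -.0185 .15 -150; python3 m.py | head -4
```

```text
time: 5.27
position: [0.5034, -0.376, 0.0228]
tool_rot: [-89.9, -0.0, -117.0]
contact_force: [-1.3, 0.3, -0.1]
grip_width: 0.0525
time: 5.6
position: [0.5033, -0.3761, 0.0229]
tool_rot: [-89.9, -0.0, -117.0]
contact_force: [0.6, 0.6, 0.2]
grip_width: 0.0682
time: 6.02
position: [0.5024, -0.375, 0.1528]
tool_rot: [-90.1, 0.0, -117.0]
contact_force: [0.8, -0.9, 0.1]
grip_width: 0.0685
t 6.0167 pos [ 0.5024 -0.375   0.1528] rot [ -90.1    0.  -117. ] F [ 0.8 -0.9  0.1] w 0.0685
shift [-0.2902, 0.0035, -0.2158] turn [0.15, 32.98, -0.01] rows>= 8.7
garlic [187 224  21  21 299] mean [0.423  0.1126] mid [0.4226 0.1121] std [0.0135 0.0139] long axis deg -141.5 rect [423.9 112.7] [53.7 52.3]
mush [236 218  19  19 272] mean [ 0.4422 -0.0193] mid [ 0.4422 -0.0195] std [0.0126 0.0131] long axis deg 140.9 rect [442.2 -19.6] [49.6 49.6]
keeper [0.41519784 0.18746797] [0.29685415 0.34727615] [0.46947866 0.48331852] [0.58980002 0.32567325] 0.19885643954335436 0.21978796287122804 0.2226805323155014
yaw 38.30249507380963 via front 36.5212746673096 org [0.41536644 0.31424051]
```

```bash
python3 plan.py .442 -.019 .15 -113; python3 -m inch '[-0.03,0,-0.02,0,0,0,-0.065,0,-0.045,0,-2,0,-0.1,0,-0.07,0,-4,0,-0.135,0,-0.1,0,-4,0,-0.165,0,-0.125,0,-4,0]';  python3 plan.py .442 -.019 .15 -113
```

```text
t 6.0667 pos [ 0.5065 -0.3791  0.1636] rot [ -89.2   -0.3 -117. ] F [ 4.6 -3.4  5.9] w 0.0682
shift [-0.2916, 0.0092, -0.2211] turn [-0.76, -4.01, 0.31] rows>= 8.8
time: 6.48
position: [0.467, -0.1747, 0.1522]
tool_rot: [-90.0, 0.0, -113.1]
contact_force: [1.4, 0.2, -0.7]
grip_width: 0.0688
t 6.4833 pos [ 0.467  -0.1747  0.1522] rot [ -90.     0.  -113.1] F [ 1.4  0.2 -0.7] w 0.0688
shift [-0.1335, 0.0022, -0.084] turn [-0.02, -0.05, -0.0] rows>= 3.8
```

```bash
python3 -m inch '[-0.03,0,-0.02,0,0,0,-0.065,0,-0.04,0,0,0,-0.1,0,-0.06,0,0,0,-0.13,0,-0.08,0,0,0,-0.13,0,-0.08,0,0,0]' 1;  python3 plan.py .442 -.019 .012 -113; python3 -c "
from h import *
c=cam('wrist','w4')"
```

```text
time: 6.9
position: [0.4432, -0.0206, 0.1517]
tool_rot: [-90.1, 0.1, -112.7]
contact_force: [-0.2, 0.6, -0.0]
grip_width: 0.0856
t 6.9 pos [ 0.4432 -0.0206  0.1517] rot [-9.010e+01  1.000e-01 -1.127e+02] F [-0.2  0.6 -0. ] w 0.0856
shift [-0.0008, 0.1397, -0.0015] turn [0.09, 0.31, -0.08] rows>= 3.4
```

View pics/w4.png

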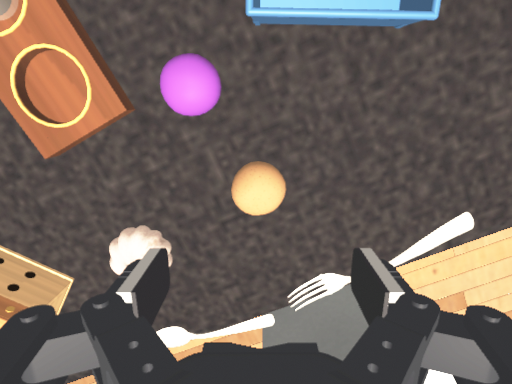

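```bash
python3 wb.py .028 5 60 60 20 255 255 220 150 300 225;python3 wb.py .022 20 100 120 35 255 255 5 40 95 130; python3 plan.py .442 -.019 .012 -113
```

```text
px [255.1 182.7] [ 229  163   56   55 1174] mean [ 0.451  -0.0203] circ 444.0 -17.6 25.8 std [0.0128 0.0147] long 75.0
px [ 31. 100.] [ 10  53  70  77 161] mean [0.5905 0.1255] circ 591.1 108.9 30.9 std [0.0125 0.0222] long -174.2
t 7.05 pos [ 0.4452 -0.0254  0.1525] rot [ -89.9   -0.  -113. ] F [0.4 0.4 0.8] w 0.0856
shift [-0.0047, 0.1405, -0.0056] turn [-0.06, 0.03, 0.01] rows>= 3.4
```

```bash
python3 -m inch '[-0.005,0.03,-0.005,0,0,0,-0.006,0.065,-0.005,0,0,0,-0.006,0.1,-0.005,0,0,0,-0.006,0.125,-0.005,0,0,0,-0.006,0.135,-0.005,0,0,0]';  python3 plan.py .443 -.0185 .01 -113
```

```text
time: 7.47
position: [0.4403, -0.0186, 0.0138]
tool_rot: [-90.4, -0.0, -113.2]
contact_force: [-0.1, 0.6, -0.1]
grip_width: 0.0853
t 7.4667 pos [ 0.4403 -0.0186  0.0138] rot [ -90.4   -0.  -113.2] F [-0.1  0.6 -0.1] w 0.0853
shift [-0.0012, 0.0038, 0.0025] turn [0.36, -0.16, 0.05] rows>= 0.1
```

```bash
python3 -m inch '[0,0,0,0,0,0,0,0,0,0,0,0,0,0,0,0,0,0]';python3 plan.py .443 -.0185 .01 -113; python3 -c "
from h import *
c=cam('wrist','w5')"
```

```text
time: 7.72
position: [0.4445, -0.0189, 0.019]
tool_rot: [-89.8, 0.0, -113.1]
contact_force: [0.4, -0.3, 0.2]
grip_width: 0.0856
t 7.7167 pos [ 0.4445 -0.0189  0.019 ] rot [ -89.8    0.  -113.1] F [ 0.4 -0.3  0.2] w 0.0856
shift [0.0002, 0.009, -0.0015] turn [-0.2, -0.07, -0.02] rows>= 0.2
```

View pics/w5.png

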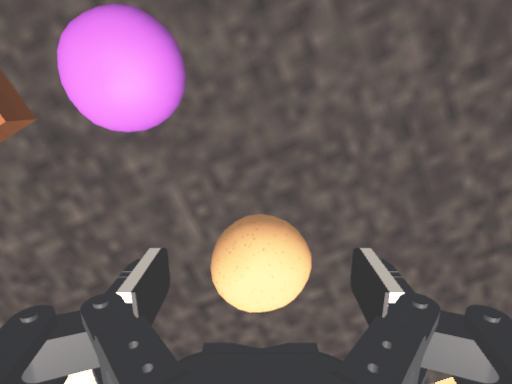

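Centred. Lower slightly and close.

```bash
python3 -m inch '[0,0.005,-0.001,0,0,0,0,0.008,-0.001,0,0,0,0,0.008,-0.001,0,0,0]'; python3 -m inch '[0,0,0,0,0,0,0,0,0,0,0,0,0,0,0,0,0,0,0,0,0,0,0,0,0,0,0,0,0,0]' -1 30;  python3 -m inch '[0,0,0,0,0,0,0,0,0,0,0,0,0,0,0,0,0,0]';python3 -m inch '[0,-0.02,0,0,0,0,0,-0.05,0,0,0,0,0,-0.09,0,0,0,0,0,-0.12,0,0,0,0,0,-0.12,0,0,0,0]'; python3 plan.py .5965 -.1495 .12 -113;  python3 -c "
from h import *
c=cam('wrist','w6')"
```

```text
time: 8.02
position: [0.4415, -0.0175, 0.0092]
tool_rot: [-90.0, -0.0, -113.0]
contact_force: [-0.7, 0.7, -0.6]
grip_width: 0.0855
time: 8.43
position: [0.4422, -0.0177, 0.0098]
tool_rot: [-90.0, -0.0, -113.0]
contact_force: [-2.3, -0.0, 5.4]
grip_width: 0.0463
time: 8.68
position: [0.4422, -0.0177, 0.0098]
tool_rot: [-90.0, -0.0, -113.0]
contact_force: [-1.3, -0.6, 4.4]
grip_width: 0.0463
time: 9.1
position: [0.446, -0.0186, 0.1358]
tool_rot: [-89.3, 0.1, -113.0]
contact_force: [0.8, 0.4, 1.2]
grip_width: 0.0462
t 9.1 pos [ 0.446  -0.0186  0.1358] rot [-8.93e+01  1.00e-01 -1.13e+02] F [0.8 0.4 1.2] w 0.0462
shift [0.0616, 0.0181, 0.1895] turn [-0.73, -0.01, -0.09] rows>= 4.8
```

View pics/w6.png

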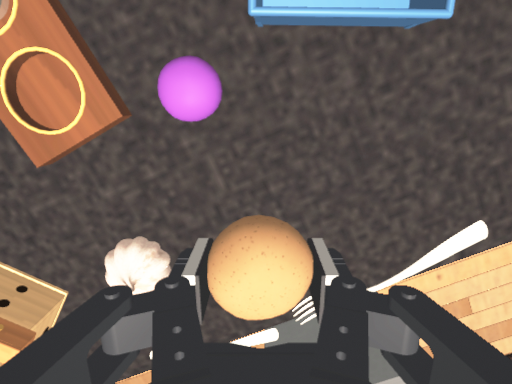

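```bash
python3 -m inch '[0.012,0,0.035,0,0,0,0.025,0,0.075,0,0,0,0.038,0,0.115,0,0,0,0.05,0,0.15,0,0,0,0.058,0,0.175,0,0,0]';  python3 plan.py .5965 -.1495 .12 -113; python3 -m inch '[0.003,0,0.01,0,0,0,0.005,0,0.018,0,0,0,0.005,0,0.018,0,0,0,0.005,0,0.018,0,0,0]';  python3 plan.py .5965 -.1495 .017 -113;python3 -c "
from h import *
c=cam('wrist','w7')"
```

```text
time: 9.57
position: [0.5812, -0.1413, 0.1272]
tool_rot: [-90.1, -0.0, -113.1]
contact_force: [-0.3, 0.6, 0.6]
grip_width: 0.0462
t 9.5667 pos [ 0.5812 -0.1413  0.1272] rot [ -90.1   -0.  -113.1] F [-0.3  0.6  0.6] w 0.0462
shift [0.0015, 0.0072, 0.0173] turn [0.1, -0.09, 0.0] rows>= 0.5
time: 9.9
position: [0.5936, -0.15, 0.1282]
tool_rot: [-90.1, 0.0, -113.0]
contact_force: [-0.0, 0.1, 0.5]
grip_width: 0.0464
t 9.9 pos [ 0.5936 -0.15    0.1282] rot [ -90.1    0.  -113. ] F [-0.   0.1  0.5] w 0.0464
shift [-0.0015, 0.1112, 0.0027] turn [0.14, 0.0, -0.02] rows>= 2.7
```

View pics/w7.png

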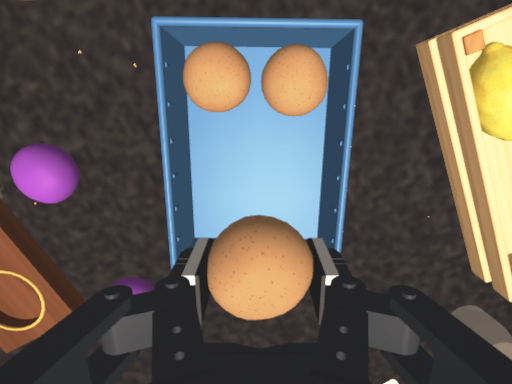

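```bash
python3 -m inch '[-0.001,0.025,0.002,0,0,0,-0.001,0.055,0.002,0,0,0,-0.001,0.085,0.002,0,0,0,-0.001,0.1,0.002,0,0,0,-0.001,0.108,0.002,0,0,0]'; python3 -m inch '[0,0,0,0,0,0,0,0,0,0,0,0,0,0,0,0,0,0]'; python3 plan.py .5965 -.1495 .016 -113
```

```text
time: 10.37
position: [0.5941, -0.1488, 0.0183]
tool_rot: [-90.3, 0.0, -113.0]
contact_force: [-0.4, 0.7, -0.3]
grip_width: 0.0462
time: 10.62
position: [0.598, -0.1511, 0.0232]
tool_rot: [-89.8, -0.0, -113.0]
contact_force: [0.6, 0.4, -0.7]
grip_width: 0.046
t 10.6167 pos [ 0.598  -0.1511  0.0232] rot [ -89.8   -0.  -113. ] F [ 0.6  0.4 -0.7] w 0.046
shift [-0.0009, 0.0072, -0.0021] turn [-0.18, -0.0, 0.0] rows>= 0.2
```

```bash
python3 -m inch '[0,0.002,0,0,0,0,0,0.004,0,0,0,0,0,0.005,0,0,0,0,0,0.005,0,0,0,0,0,0.005,0,0,0,0]'; python3 -m inch '[0,0,0,0,0,0,0,0,0,0,0,0,0,0,0,0,0,0,0,0,0,0,0,0]' 0.6;  python3 -m inch '[0,0,0,0,0,0,0,-0.02,0,0,0,0,0,-0.05,0,0,0,0,0,-0.09,0,0,0,0,0,-0.13,0,0,0,0]'; python3 plan.py .374 -.2905 .2 -113;python3 -c "
from h import *
c=cam('wrist','w8')"
```

```text
time: 11.03
position: [0.597, -0.1509, 0.0164]
tool_rot: [-90.0, 0.0, -113.0]
contact_force: [0.1, -0.1, -0.1]
grip_width: 0.0458
time: 11.37
position: [0.597, -0.1509, 0.0163]
tool_rot: [-90.0, -0.0, -113.0]
contact_force: [-0.1, 0.2, 0.0]
grip_width: 0.0683
time: 11.78
position: [0.596, -0.1505, 0.1467]
tool_rot: [-90.2, 0.0, -113.0]
contact_force: [0.5, -0.0, 0.7]
grip_width: 0.0688
t 11.7833 pos [ 0.596  -0.1505  0.1467] rot [ -90.2    0.  -113. ] F [ 0.5 -0.   0.7] w 0.0688
shift [0.2157, -0.053, -0.1496] turn [0.16, -0.03, -0.01] rows>= 6.4
```

View pics/w8.png

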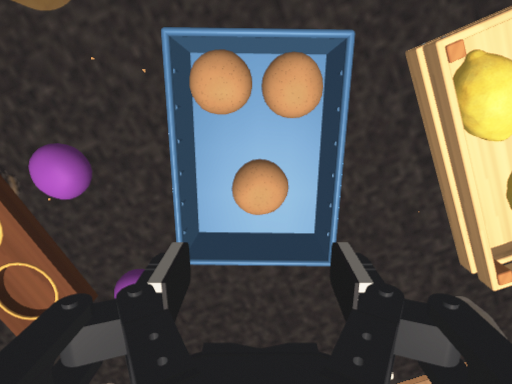

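```bash
python3 -m inch '[0.03,-0.01,-0.02,0,-6,0,0.06,-0.025,-0.042,0,-12,0,0.09,-0.04,-0.063,0,-18,0,0.12,-0.05,-0.083,0,-24,0,0.15,-0.053,-0.104,0,-29,0]' 1;  python3 plan.py .374 -.2905 .2 -84
```

```text
time: 12.25
position: [0.4421, -0.2495, 0.2014]
tool_rot: [-89.8, -0.2, -83.7]
contact_force: [0.6, -0.7, 1.9]
grip_width: 0.0855
t 12.25 pos [ 0.4421 -0.2495  0.2014] rot [-89.8  -0.2 -83.7] F [ 0.6 -0.7  1.9] w 0.0855
shift [0.0333, 0.0013, -0.0722] turn [-0.15, 0.3, 0.18] rows>= 1.9
```

```bash
python3 -m inch '[0.015,0,-0.03,0,0,0,0.03,0,-0.055,0,0,0,0.033,0,-0.07,0,0,0,0.033,0,-0.07,0,0,0,0.033,0,-0.07,0,0,0]';  python3 plan.py .374 -.2905 .035 -84;python3 -c "
from h import *
c=cam('wrist','w9');print(proj(c,[.374,-.2905,.09]))"
```

```text
time: 12.67
position: [0.3761, -0.2886, 0.1993]
tool_rot: [-90.0, -0.0, -84.1]
contact_force: [0.1, -0.7, 0.3]
grip_width: 0.0855
t 12.6667 pos [ 0.3761 -0.2886  0.1993] rot [-90.   -0.  -84.1] F [ 0.1 -0.7  0.3] w 0.0855
shift [0.0016, 0.1643, -0.0024] turn [-0.03, -0.12, 0.02] rows>= 3.9
(np.float64(261.64253285428634), np.float64(195.93110550024127))
```

View pics/w9.png

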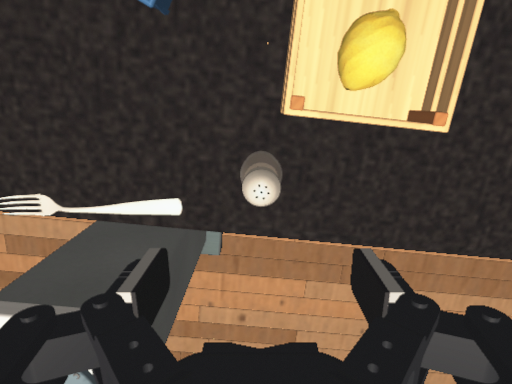

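```bash
python3 -m inch '[0.001,0.03,0,0,0,0,0.001,0.065,0,0,0,0,0.001,0.1,0,0,0,0,0.001,0.13,0,0,0,0,0.001,0.13,0,0,0,0]';python3 -m inch '[0,0.015,0,0,0,0,0,0.03,0,0,0,0,0,0.033,0,0,0,0,0,0.033,0,0,0,0]';  python3 plan.py .374 -.2905 .035 -84;python3 -c "
from h import *
c=cam('wrist','w10')"
```

```text
time: 13.13
position: [0.3741, -0.2847, 0.0632]
tool_rot: [-90.4, 0.6, -83.9]
contact_force: [-0.3, 1.3, -0.2]
grip_width: 0.0853
time: 13.47
position: [0.3771, -0.2891, 0.0367]
tool_rot: [-90.0, 0.0, -84.0]
contact_force: [-0.8, 0.6, 0.2]
grip_width: 0.0857
t 13.4667 pos [ 0.3771 -0.2891  0.0367] rot [-90.   0. -84.] F [-0.8  0.6  0.2] w 0.0857
shift [0.0011, 0.0017, -0.0032] turn [0.01, 0.04, -0.03] rows>= 0.1
```

View pics/w10.png

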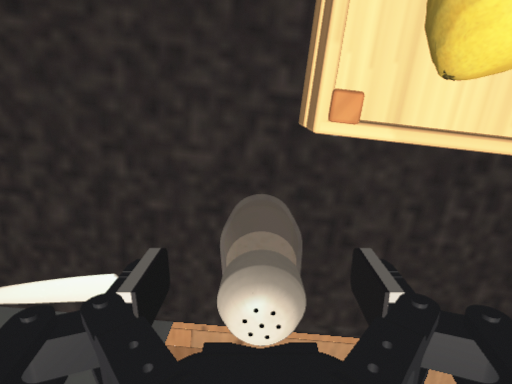

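```bash
python3 -m inch '[0.001,0,-0.002,0,0,0,0.001,0,-0.003,0,0,0,0.001,0,-0.003,0,0,0]';python3 -m inch '[0,0,0,0,0,0,0,0,0,0,0,0,0,0,0,0,0,0,0,0,0,0,0,0,0,0,0,0,0,0]' -1 40; python3 -m inch '[0,0,0,0,0,0,0,0,0,0,0,0,0,0,0,0,0,0]'; python3 -m inch '[0,-0.02,0,0,0,0,0,-0.05,0,0,0,0,0,-0.08,0,0,0,0,0,-0.11,0,0,0,0,0,-0.11,0,0,0,0]';  python3 plan.py .588 .105 .145 -84
```

```text
time: 13.77
position: [0.3739, -0.2913, 0.0373]
tool_rot: [-89.9, -0.1, -84.0]
contact_force: [0.2, 0.4, 0.3]
grip_width: 0.0856
time: 14.18
position: [0.3737, -0.2908, 0.0367]
tool_rot: [-90.0, 0.0, -84.0]
contact_force: [-1.3, 1.4, 4.1]
grip_width: 0.0373
time: 14.43
position: [0.3738, -0.2908, 0.0367]
tool_rot: [-90.0, -0.0, -84.0]
contact_force: [-1.1, 1.4, 6.4]
grip_width: 0.0372
time: 14.85
position: [0.3761, -0.2937, 0.1523]
tool_rot: [-89.6, -0.6, -84.0]
contact_force: [1.0, -1.1, -0.1]
grip_width: 0.037
t 14.85 pos [ 0.3761 -0.2937  0.1523] rot [-89.6  -0.6 -84. ] F [ 1.  -1.1 -0.1] w 0.037
shift [-0.3744, 0.0052, 0.2523] turn [-0.35, -0.01, 0.56] rows>= 10.8
```

```bash
python3 -m inch '[-0.02,0,0.012,0,0,0,-0.05,0,0.03,0,0,0,-0.08,0,0.05,0,0,0,-0.115,0,0.075,0,0,0,-0.145,0,0.1,0,0,0]';python3 -m inch '[-0.03,0,0.02,0,0,0,-0.06,0,0.04,0,0,0,-0.09,0,0.06,0,0,0,-0.12,0,0.08,0,0,0,-0.15,0,0.1,0,0,0]'; python3 plan.py .588 .105 .145 -84
```

```text
time: 15.27
position: [0.4578, -0.1341, 0.1453]
tool_rot: [-90.0, 0.0, -84.1]
contact_force: [0.2, -0.4, -1.5]
grip_width: 0.0369
time: 15.68
position: [0.5418, 0.0255, 0.1451]
tool_rot: [-90.1, 0.0, -84.0]
contact_force: [-0.1, 0.0, -0.3]
grip_width: 0.0372
t 15.6833 pos [0.5418 0.0255 0.1451] rot [-90.1   0.  -84. ] F [-0.1  0.  -0.3] w 0.0372
shift [-0.0743, 0.0001, 0.0542] turn [0.07, -0.01, -0.01] rows>= 2.2
```

```bash
python3 -m inch '[-0.025,0,0.02,0,0,0,-0.05,0,0.035,0,0,0,-0.07,0,0.05,0,0,0,-0.076,0,0.054,0,0,0,-0.076,0,0.054,0,0,0]'; python3 -c "
from h import *
c=cam('wrist','w11'); c=cam('side','s1');cv2.imwrite('pics/s1c.png',cv2.resize(c['image'][120:220,200:360,::-1],None,fx=5,fy=5,interpolation=cv2.INTER_CUBIC))"; python3 plan.py .588 .105 .145 -84
```

```text
time: 16.1
position: [0.5875, 0.1061, 0.1451]
tool_rot: [-90.1, 0.0, -83.9]
contact_force: [0.6, 0.4, -1.2]
grip_width: 0.0367
t 16.2 pos [0.5868 0.1043 0.1453] rot [-90.1  -0.  -84. ] F [-0.9 -1.7 -0.5] w 0.0366
shift [-0.0006, 0.0003, 0.0012] turn [0.1, -0.02, 0.01] rows>= 0.0
```

View pics/w11.png

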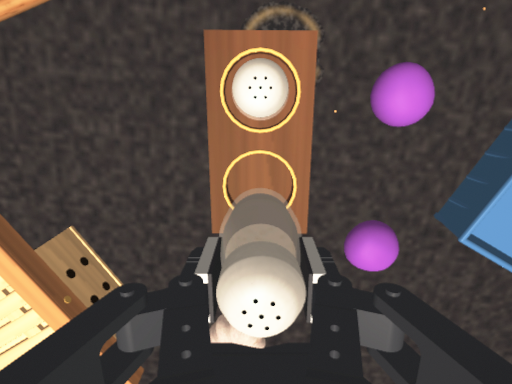

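View pics/s1c.png

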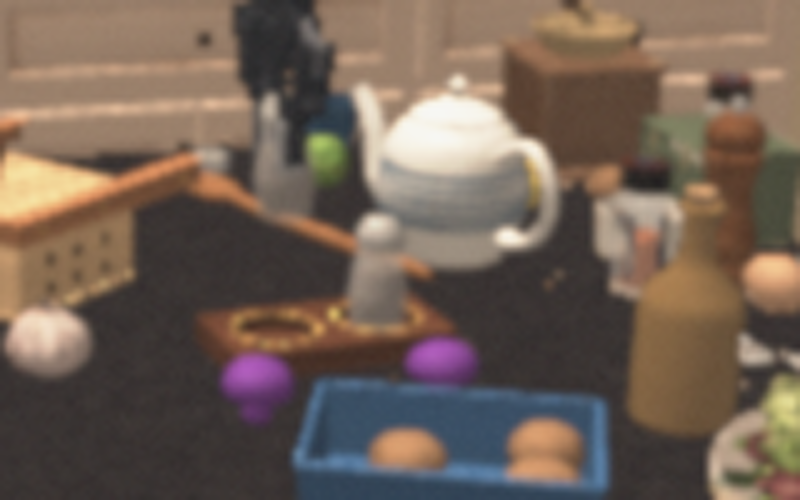

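```bash
python3 -c "
from h import *
c=cam('wrist')
print(onz(c,260,188,.022),onz(c,260,90,.022), onz(c,222,188,.022),onz(c,297,188,.022),onz(c,260,151,.022))
p=robot.get_obs()['position'];print(p,proj(c,[p[0],p[1],.145+.054]))"
```

```text
[0.58745813 0.10406848 0.022     ] [0.67023387 0.11266654 0.022     ] [0.58394838 0.1379261  0.022     ] [0.59087568 0.07110035 0.022     ] [0.6204843  0.10749896 0.022     ]
[0.58682533 0.10386493 0.14552538] (np.float64(260.74646668344855), np.float64(324.91812241763694))
```

```bash
python3 -m inch '[0,0.02,0,0,0,0,0,0.04,0,0,0,0,0,0.06,0,0,0,0,0,0.075,0,0,0,0,0,0.082,0,0,0,0]';python3 -m inch '[0,0,0,0,0,0,0,0,0,0,0,0,0,0,0,0,0,0]'; python3 plan.py .588 .1045 .048 -84
```

```text
time: 16.67
position: [0.5855, 0.1034, 0.0617]
tool_rot: [-90.3, 0.0, -84.1]
contact_force: [-0.0, -0.1, -0.4]
grip_width: 0.0372
time: 16.92
position: [0.5885, 0.1043, 0.0656]
tool_rot: [-89.9, -0.0, -84.1]
contact_force: [-0.1, -0.4, -0.2]
grip_width: 0.037
t 16.9167 pos [0.5885 0.1043 0.0656] rot [-89.9  -0.  -84.1] F [-0.1 -0.4 -0.2] w 0.037
shift [-0.0002, 0.0176, -0.0005] turn [-0.13, -0.06, 0.02] rows>= 0.4
```

```bash
python3 -m inch '[0,0.004,0,0,0,0,0,0.008,0,0,0,0,0,0.012,0,0,0,0,0,0.015,0,0,0,0,0,0.015,0,0,0,0]'; python3 -m inch '[0,0,0,0,0,0,0,0,0,0,0,0]';python3 plan.py .588 .1045 .047 -84
```

```text
time: 17.33
position: [0.5869, 0.1048, 0.0483]
tool_rot: [-90.1, 0.0, -84.0]
contact_force: [-0.7, 0.6, -1.7]
grip_width: 0.0372
time: 17.5
position: [0.5876, 0.1048, 0.0493]
tool_rot: [-90.0, -0.0, -84.0]
contact_force: [-0.4, -0.4, -0.7]
grip_width: 0.037
t 17.5 pos [0.5876 0.1048 0.0493] rot [-90.  -0. -84.] F [-0.4 -0.4 -0.7] w 0.037
shift [0.0003, 0.0023, 0.0003] turn [-0.0, -0.02, 0.0] rows>= 0.1
```

```bash
python3 -m inch '[0,0.001,0,0,0,0,0,0.002,0,0,0,0,0,0.002,0,0,0,0]'; python3 -m inch '[0,0,0,0,0,0,0,0,0,0,0,0,0,0,0,0,0,0,0,0,0,0,0,0]' 0.3;  python3 -m inch '[0,0,0,0,0,0,0,-0.01,0,0,0,0,0,-0.04,0,0,0,0,0,-0.08,0,0,0,0,0,-0.11,0,0,0,0]'; python3 plan.py .4165 .315 .15 -52; python3 -c "
from h import *
c=cam('wrist','w12')"
```

```text
time: 17.75
position: [0.5875, 0.1048, 0.0472]
tool_rot: [-90.0, 0.0, -84.0]
contact_force: [-0.3, 0.8, -0.0]
grip_width: 0.0369
time: 18.08
position: [0.5877, 0.1048, 0.0475]
tool_rot: [-90.0, -0.0, -84.0]
contact_force: [0.1, -0.4, -1.0]
grip_width: 0.0555
time: 18.5
position: [0.5881, 0.1048, 0.1604]
tool_rot: [-89.9, -0.0, -84.0]
contact_force: [1.1, -0.1, 0.8]
grip_width: 0.0556
t 18.5 pos [0.5881 0.1048 0.1604] rot [-89.9  -0.  -84. ] F [ 1.1 -0.1  0.8] w 0.0556
shift [-0.2269, 0.0101, -0.1488] turn [-0.1, -32.02, 0.04] rows>= 6.5
```

View pics/w12.png

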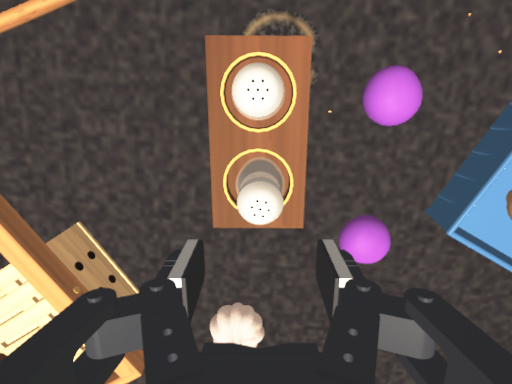

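```bash
python3 -m inch '[-0.03,0,-0.02,0,-6,0,-0.06,0,-0.042,0,-12,0,-0.09,0,-0.063,0,-18,0,-0.12,0,-0.083,0,-24,0,-0.15,0,-0.1,0,-31,0]' 0.2;  python3 plan.py .4175 .315 .16 -52.5
```

```text
time: 18.97
position: [0.4711, 0.2446, 0.1579]
tool_rot: [-90.0, -0.0, -52.7]
contact_force: [0.3, -0.0, 0.6]
grip_width: 0.0514
t 18.9667 pos [0.4711 0.2446 0.1579] rot [-90.   -0.  -52.7] F [ 0.3 -0.   0.6] w 0.0514
shift [-0.0885, -0.0021, 0.0] turn [-0.04, -0.23, 0.01] rows>= 2.1
```

```bash
python3 -m inch '[-0.03,0,0,0,0,0,-0.06,0,0,0,0,0,-0.08,0,0,0,0,0,-0.086,0,0,0,0,0,-0.086,0,0,0,0,0]'; python3 -c "
from h import *
c=cam('wrist','w13')"; python3 plan.py .4175 .315 .088 -52.5
```

```text
time: 19.38
position: [0.4201, 0.3132, 0.1578]
tool_rot: [-90.0, -0.0, -52.9]
contact_force: [0.2, -0.2, -0.7]
grip_width: 0.0517
t 19.4333 pos [0.4208 0.3124 0.1577] rot [-90.  -0. -53.] F [ 0.1 -0.1  0.1] w 0.0512
shift [-0.0041, 0.0697, -0.0012] turn [-0.04, -0.45, 0.03] rows>= 1.7
```

View pics/w13.png

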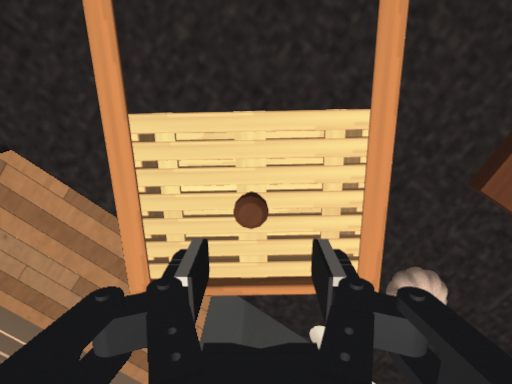

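```bash
python3 -c "
from h import *
c=cam('wrist')
print('knob',onz(c,251,210,.109))
for q in [((131,114),(369,110),.08),((145,296),(379,296),.085),((128,296),(87,0),.085),((379,296),(408,0),.085)]:
    a,b=onz(c,*q[0],q[2]),onz(c,*q[1],q[2]); d=b-a; print(a.round(4),b.round(4),np.degrees(np.arctan2(d[1],d[0])).round(2),np.linalg.norm(d).round(4))
a=onz(c,250,112,.08);b=onz(c,254,277,.08);print(np.linalg.norm(a-b)); f=onz(c,254,296,.085); print(np.linalg.norm(f-b),f)
"; python3 plan.py .4175 .315 .088 -52.5
```

```text
knob [0.42271595 0.31994991 0.109     ]
[0.4207 0.423  0.08  ] [0.5221 0.2928 0.08  ] -52.09 0.165
[0.3046 0.3401 0.085 ] [0.4186 0.1885 0.085 ] -53.07 0.1897
[0.2963 0.3511 0.085 ] [0.4649 0.4776 0.085 ] 36.89 0.2107
[0.4186 0.1885 0.085 ] [0.5839 0.3197 0.085 ] 38.43 0.211
0.1296296143539099
0.015235480127683276 [0.35766562 0.26953068 0.085     ]
t 19.4833 pos [0.4213 0.3119 0.1576] rot [-90.  -0. -53.] F [ 0.5 -0.5 -0.3] w 0.0515
shift [-0.0048, 0.0696, -0.0012] turn [-0.03, -0.53, 0.03] rows>= 1.7
```

```bash
python3 plan.py .42 .317 .088 -52.3; python3 -m inch '[-0.002,0.02,0.001,0,-0.6,0,-0.004,0.045,0.002,0,-0.6,0,-0.004,0.062,0.002,0,-0.6,0,-0.004,0.068,0.002,0,-0.6,0,-0.004,0.068,0.002,0,-0.6,0]';python3 -m inch '[0,0,0,0,0,0,0,0,0,0,0,0,0,0,0,0,0,0]'; python3 plan.py .42 .317 .088 -52.3; python3 -c "
from h import *
c=cam('wrist','w14')"
```

```text
t 19.4833 pos [0.4213 0.3119 0.1576] rot [-90.  -0. -53.] F [ 0.5 -0.5 -0.3] w 0.0515
shift [-0.0049, 0.0696, 0.002] turn [-0.03, -0.73, 0.03] rows>= 1.7
time: 19.9
position: [0.4196, 0.3152, 0.0877]
tool_rot: [-90.2, 0.0, -52.5]
contact_force: [-0.2, -0.4, -0.3]
grip_width: 0.0512
time: 20.15
position: [0.4212, 0.3169, 0.0908]
tool_rot: [-89.8, -0.0, -52.4]
contact_force: [-0.2, 0.7, -0.5]
grip_width: 0.0515
t 20.15 pos [0.4212 0.3169 0.0908] rot [-89.8  -0.  -52.4] F [-0.2  0.7 -0.5] w 0.0515
shift [-0.0008, 0.0028, -0.0009] turn [-0.15, -0.15, 0.04] rows>= 0.1
```

View pics/w14.png

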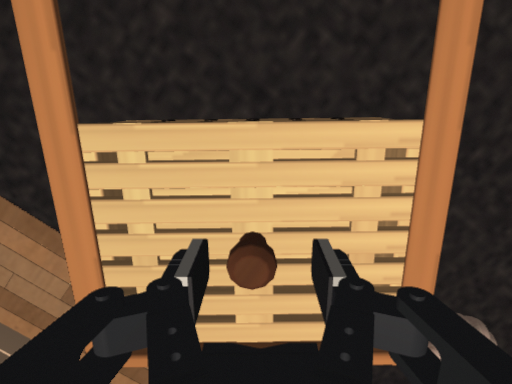

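```bash
python3 -m inch '[-0.002,0,0,0,0,0,-0.004,0,0,0,0,0,-0.004,0,0,0,0,0]';python3 -m inch '[0,0,0,0,0,0,0,0,0,0,0,0,0,0,0,0,0,0,0,0,0,0,0,0,0,0,0,0,0,0]' -1 30; python3 -m inch '[0,0,0,0,0,0,0,0,0,0,0,0,0,0,0,0,0,0]'; python3 plan.py .42 .317 .088 -52.3; python3 -c "
from h import *
c=cam('wrist','w15')"
```

```text
time: 20.45
position: [0.4174, 0.3202, 0.0896]
tool_rot: [-90.0, 0.0, -52.4]
contact_force: [-0.1, -0.5, -0.3]
grip_width: 0.0513
time: 20.87
position: [0.4179, 0.3196, 0.0895]
tool_rot: [-90.0, -0.0, -52.4]
contact_force: [1.4, -2.9, 2.1]
grip_width: 0.022
time: 21.12
position: [0.4179, 0.3196, 0.0895]
tool_rot: [-90.0, -0.0, -52.4]
contact_force: [1.7, -5.3, 2.7]
grip_width: 0.0219
t 21.1167 pos [0.4179 0.3196 0.0895] rot [-90.   -0.  -52.4] F [ 1.7 -5.3  2.7] w 0.0219
shift [0.0033, 0.0015, 0.0001] turn [-0.01, -0.12, 0.05] rows>= 0.1
```

View pics/w15.png

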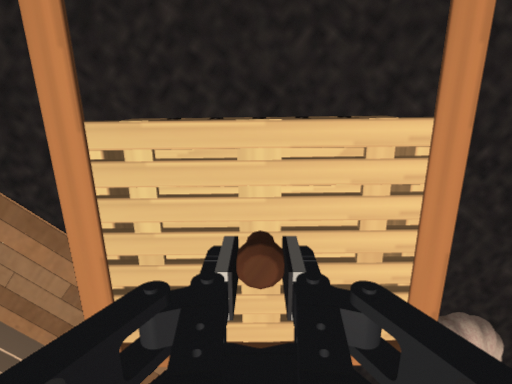

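```bash
python3 -m inch '[0,0,0.01,0,0,0,0,0,0.025,0,0,0,0,0,0.04,0,0,0,0,0,0.055,0,0,0,0,0,0.07,0,0,0]'; python3 -m inch '[0,0,0.015,0,0,0,0,0,0.028,0,0,0,0,0,0.037,0,0,0,0,0,0.042,0,0,0,0,0,0.042,0,0,0]'; python3 -m inch '[0,0,0,0,0,0,0,0,0,0,0,0]'
```

```text
time: 21.58
position: [0.4733, 0.3632, 0.0895]
tool_rot: [-90.0, 0.0, -52.4]
contact_force: [-0.4, -2.7, 5.4]
grip_width: 0.0219
time: 22.0
position: [0.5067, 0.3894, 0.0895]
tool_rot: [-89.9, 0.1, -52.4]
contact_force: [0.8, 3.4, 3.6]
grip_width: 0.0219
time: 22.17
position: [0.5059, 0.3887, 0.0895]
tool_rot: [-89.9, 0.1, -52.4]
contact_force: [-1.3, 2.9, 3.7]
grip_width: 0.0216
```

Nudge on to the end stop in 2 mm increments.

```bash
python3 -m inch '[0,0,0.002,0,0,0,0,0,0.004,0,0,0,0,0,0.004,0,0,0]';  python3 -m inch '[0,0,0.002,0,0,0,0,0,0.003,0,0,0,0,0,0.003,0,0,0]'; python3 -m inch '[0,0,0.002,0,0,0,0,0,0.003,0,0,0,0,0,0.003,0,0,0]'
```

```text
time: 22.42
position: [0.5087, 0.3909, 0.0895]
tool_rot: [-90.0, 0.1, -52.4]
contact_force: [-3.3, 3.1, 4.8]
grip_width: 0.0219
time: 22.67
position: [0.5096, 0.3916, 0.0894]
tool_rot: [-90.3, 0.1, -52.4]
contact_force: [-8.3, -1.3, 11.1]
grip_width: 0.0219
time: 22.92
position: [0.5097, 0.3917, 0.0893]
tool_rot: [-90.8, 0.1, -52.4]
contact_force: [-18.6, -9.9, 18.5]
grip_width: 0.022
```

```bash
python3 -m inch '[0,0,-0.003,0,0,0,0,0,-0.005,0,0,0,0,0,-0.005,0,0,0]';  python3 -m inch '[0,0,0,0,0,0,0,0,0,0,0,0,0,0,0,0,0,0,0,0,0,0,0,0]' 0.2; python3 -m inch '[0,-0.02,0,0,0,0,0,-0.05,0,0,0,0,0,-0.08,0,0,0,0,0,-0.1,0,0,0,0]'; python3 plan.py .423 .1127 .15 -52.3;  python3 -c "
from h import *
c=cam('wrist','w16')"
```

```text
time: 23.17
position: [0.5092, 0.3913, 0.0895]
tool_rot: [-90.0, 0.1, -52.4]
contact_force: [-5.2, 3.2, 6.1]
grip_width: 0.0219
time: 23.5
position: [0.5102, 0.3906, 0.0886]
tool_rot: [-90.1, -0.0, -52.4]
contact_force: [-0.4, -0.7, 0.4]
grip_width: 0.0513
time: 23.83
position: [0.5113, 0.3913, 0.1921]
tool_rot: [-89.8, -0.1, -52.4]
contact_force: [0.4, 0.5, 0.9]
grip_width: 0.0515
t 23.8333 pos [0.5113 0.3913 0.1921] rot [-89.8  -0.1 -52.4] F [0.4 0.5 0.9] w 0.0515
shift [0.167, 0.0416, -0.2399] turn [-0.16, -0.14, 0.06] rows>= 7.1
```

View pics/w16.png

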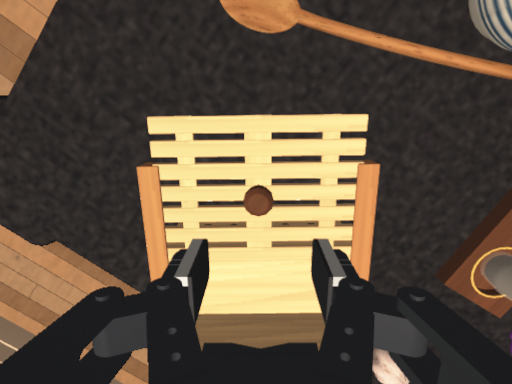

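```bash
python3 -m inch '[0.02,0,-0.03,0,0,0,0.045,0,-0.06,0,0,0,0.065,0,-0.09,0,0,0,0.085,0,-0.12,0,0,0,0.105,0.01,-0.15,0,0,0]' 1; python3 plan.py .423 .1127 .15 -52.3
```

```text
time: 24.3
position: [0.4559, 0.2152, 0.1806]
tool_rot: [-89.8, -0.1, -52.4]
contact_force: [1.7, -0.4, 0.8]
grip_width: 0.0857
t 24.3 pos [0.4559 0.2152 0.1806] rot [-89.8  -0.1 -52.4] F [ 1.7 -0.4  0.8] w 0.0857
shift [0.0611, 0.0304, -0.0887] turn [-0.17, -0.1, 0.11] rows>= 2.7
```

```bash
python3 -m inch '[0.02,0.01,-0.03,0,0,0,0.04,0.02,-0.06,0,0,0,0.06,0.03,-0.08,0,0,0,0.061,0.03,-0.086,0,0,0,0.061,0.03,-0.086,0,0,0]' 1; python3 wb.py .025 0 0 100 179 90 255 200 140 320 245;python3 plan.py .423 .1127 .01 -52.3;python3 -c "
from h import *
c=cam('wrist','w17')"
```

```text
time: 24.72
position: [0.4235, 0.1144, 0.1485]
tool_rot: [-90.1, 0.0, -52.6]
contact_force: [-0.3, 0.3, 0.6]
grip_width: 0.0856
px [261.2 187. ] [ 229  154   65   66 3120] mean [0.4255 0.1133] circ 425.1 113.1 30.6 std [0.0142 0.0146] long -138.8
t 24.7667 pos [0.4244 0.1153 0.1493] rot [-90.    0.  -52.5] F [0.8 1.2 0.8] w 0.0854
shift [0.0012, 0.1393, -0.0028] turn [-0.01, -0.22, -0.0] rows>= 3.3
```

View pics/w17.png

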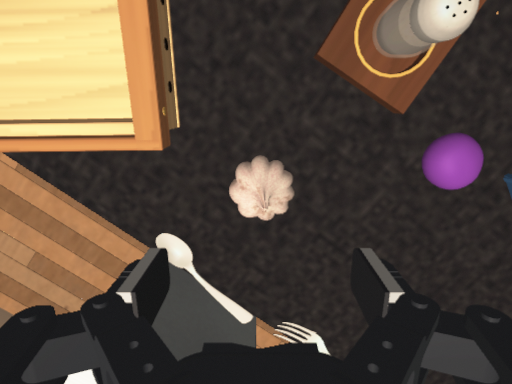

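```bash
python3 -m inch '[0.002,0.03,-0.001,0,0,0,0.002,0.065,-0.001,0,0,0,0.002,0.095,-0.001,0,0,0,0.002,0.12,-0.001,0,0,0,0.002,0.12,-0.001,0,0,0]';python3 -m inch '[0,0.01,0,0,0,0,0,0.018,0,0,0,0,0,0.018,0,0,0,0,0,0.018,0,0,0,0]'; python3 plan.py .4245 .113 .01 -52.3;python3 -c "
from h import *
c=cam('wrist','w18')"
```

```text
time: 25.23
position: [0.4213, 0.1145, 0.0251]
tool_rot: [-90.4, 0.3, -52.3]
contact_force: [-0.4, 0.4, -0.2]
grip_width: 0.0855
time: 25.57
position: [0.4258, 0.1137, 0.0121]
tool_rot: [-89.9, -0.1, -52.4]
contact_force: [-0.4, -0.2, 0.2]
grip_width: 0.0856
t 25.5667 pos [0.4258 0.1137 0.0121] rot [-89.9  -0.1 -52.4] F [-0.4 -0.2  0.2] w 0.0856
shift [-0.0002, 0.0021, -0.0014] turn [-0.07, -0.1, 0.05] rows>= 0.1
```

View pics/w18.png

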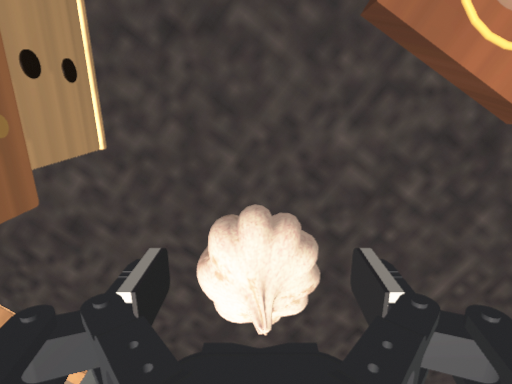

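```bash
python3 -m inch '[0,0.002,-0.001,0,0,0,0,0.002,-0.001,0,0,0,0,0.002,-0.001,0,0,0,0,0.002,-0.001,0,0,0]' -1 35;python3 -m inch '[0,0,0,0,0,0,0,0,0,0,0,0,0,0,0,0,0,0,0,0,0,0,0,0]'; python3 -m inch '[0,-0.02,0,0,0,0,0,-0.05,0,0,0,0,0,-0.09,0,0,0,0,0,-0.13,0,0,0,0,0,-0.14,0,0,0,0]';  python3 plan.py .415 .3135 .15 -52.3
```

```text
time: 25.95
position: [0.4245, 0.1128, 0.0103]
tool_rot: [-90.0, -0.0, -52.4]
contact_force: [-3.9, -0.1, 8.7]
grip_width: 0.0547
time: 26.28
position: [0.4245, 0.1128, 0.0104]
tool_rot: [-90.0, -0.0, -52.4]
contact_force: [-3.3, -0.0, 7.8]
grip_width: 0.0548
time: 26.7
position: [0.4279, 0.1129, 0.1561]
tool_rot: [-89.5, -0.4, -52.4]
contact_force: [2.0, -0.2, 1.1]
grip_width: 0.0546
t 26.7 pos [0.4279 0.1129 0.1561] rot [-89.5  -0.4 -52.4] F [ 2.  -0.2  1.1] w 0.0546
shift [-0.1668, 0.006, 0.1121] turn [-0.54, -0.12, 0.41] rows>= 4.8
```

```bash
python3 -m inch '[-0.03,0,0.02,0,0,0,-0.065,0,0.045,0,0,0,-0.1,0,0.067,0,0,0,-0.13,0,0.088,0,0,0,-0.155,0,0.105,0,0,0]';  python3 -m inch '[-0.01,0,0.005,0,0,0,-0.015,0,0.008,0,0,0,-0.015,0,0.008,0,0,0,-0.015,0,0.008,0,0,0]'; python3 plan.py .414 .3155 .018 -52.3;python3 -c "
from h import *
c=cam('wrist','w19')"
```

```text
time: 27.12
position: [0.4122, 0.3021, 0.1493]
tool_rot: [-90.0, 0.0, -52.4]
contact_force: [0.6, 0.2, -0.4]
grip_width: 0.0544
time: 27.45
position: [0.4099, 0.3156, 0.149]
tool_rot: [-90.0, -0.0, -52.5]
contact_force: [-0.6, 0.1, 0.4]
grip_width: 0.0546
t 27.45 pos [0.4099 0.3156 0.149 ] rot [-90.   -0.  -52.5] F [-0.6  0.1  0.4] w 0.0546
shift [0.0025, 0.131, 0.0033] turn [0.05, -0.16, 0.01] rows>= 3.1
```

View pics/w19.png

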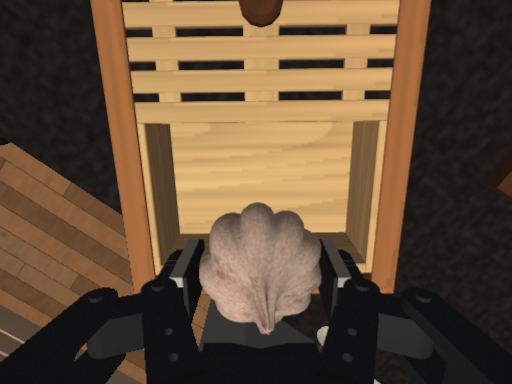

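```bash
python3 -m inch '[0.001,0.02,0.003,0,0,0,0.002,0.045,0.003,0,0,0,0.002,0.07,0.003,0,0,0,0.002,0.09,0.003,0,0,0,0.002,0.1,0.003,0,0,0]'; python3 -m inch '[0,0.01,0,0,0,0,0,0.02,0,0,0,0,0,0.026,0,0,0,0,0,0.026,0,0,0,0,0,0.026,0,0,0,0]'; python3 plan.py .414 .3155 .017 -52.3
```

```text
time: 27.92
position: [0.4123, 0.3146, 0.0467]
tool_rot: [-90.3, 0.0, -52.6]
contact_force: [0.3, -0.2, -0.5]
grip_width: 0.0545
time: 28.33
position: [0.4139, 0.3169, 0.0236]
tool_rot: [-90.0, -0.0, -52.4]
contact_force: [-0.3, 0.5, -0.8]
grip_width: 0.0544
t 28.3333 pos [0.4139 0.3169 0.0236] rot [-90.   -0.  -52.4] F [-0.3  0.5 -0.8] w 0.0544
shift [0.0011, 0.0066, -0.0008] turn [-0.03, -0.13, 0.01] rows>= 0.2
```

```bash
python3 -m inch '[0,0.002,0,0,0,0,0,0.004,0,0,0,0,0,0.006,0,0,0,0,0,0.006,0,0,0,0]'; python3 plan.py .414 .3155 .017 -52.3; python3 -m inch '[0,0,0,0,0,0,0,0,0,0,0,0,0,0,0,0,0,0,0,0,0,0,0,0,0,0,0,0,0,0]' 0.7;  python3 -m inch '[0,-0.005,0,0,0,0,0,-0.02,0,0,0,0,0,-0.05,0,0,0,0,0,-0.09,0,0,0,0,0,-0.13,0,0,0,0]'; python3 -m inch '[0,-0.02,0,0,0,0,0,-0.03,0,0,0,0,0,-0.03,0,0,0,0]'; python3 plan.py .5097 .3917 .18 -52.4;python3 -c "
from h import *
c=cam('wrist','w20')"
```

```text
time: 28.67
position: [0.4135, 0.3168, 0.0172]
tool_rot: [-90.0, 0.0, -52.4]
contact_force: [0.4, 0.5, -0.7]
grip_width: 0.0546
t 28.6667 pos [0.4135 0.3168 0.0172] rot [-90.    0.  -52.4] F [ 0.4  0.5 -0.7] w 0.0546
shift [0.0013, 0.0002, -0.0004] turn [0.01, -0.12, -0.0] rows>= 0.0
time: 29.08
position: [0.4137, 0.3168, 0.0174]
tool_rot: [-90.0, -0.0, -52.4]
contact_force: [-0.6, -1.4, 0.1]
grip_width: 0.0724
time: 29.5
position: [0.4126, 0.3163, 0.1482]
tool_rot: [-90.1, 0.0, -52.4]
contact_force: [1.2, 1.4, -0.2]
grip_width: 0.0726
time: 29.75
position: [0.415, 0.3175, 0.1802]
tool_rot: [-89.7, -0.1, -52.4]
contact_force: [1.4, -0.2, 1.6]
grip_width: 0.0725
t 29.75 pos [0.415  0.3175 0.1802] rot [-89.7  -0.1 -52.4] F [ 1.4 -0.2  1.6] w 0.0725
shift [-0.001, 0.0008, 0.1204] turn [-0.3, -0.02, 0.07] rows>= 2.9
```

View pics/w20.png

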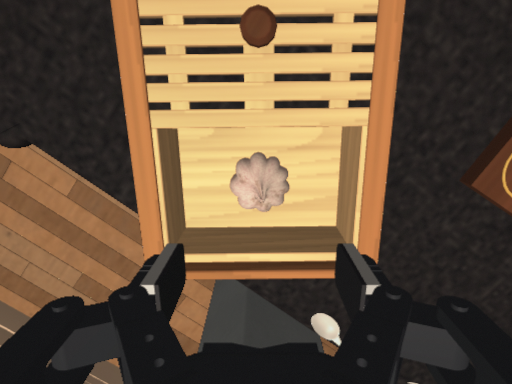

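Garlic stands on the box floor at about (260,183) px. Now back to the knob.

```bash
python3 -m inch '[0,0,0.03,0,0,0,0,0,0.065,0,0,0,-0.001,0,0.1,0,0,0,-0.001,0,0.12,0,0,0,-0.001,0,0.12,0,0,0]' 0.2; python3 -m inch '[0,0.03,0,0,0,0,0,0.06,0,0,0,0,0,0.08,0,0,0,0,0,0.086,0,0,0,0,0,0.086,0,0,0,0]'; python3 plan.py .5097 .3917 .0895 -52.4;python3 -c "
from h import *
c=cam('wrist','w21')"
```

```text
time: 30.22
position: [0.5092, 0.3915, 0.1736]
tool_rot: [-90.2, 0.0, -52.4]
contact_force: [-0.0, 0.8, 0.0]
grip_width: 0.0512
time: 30.63
position: [0.5052, 0.3891, 0.0869]
tool_rot: [-90.5, 0.1, -52.4]
contact_force: [1.1, 0.6, -0.2]
grip_width: 0.0514
t 30.6333 pos [0.5052 0.3891 0.0869] rot [-90.5   0.1 -52.4] F [ 1.1  0.6 -0.2] w 0.0514
shift [0.0007, -0.0027, 0.0052] turn [0.47, -0.03, -0.08] rows>= 0.1
```

View pics/w21.png

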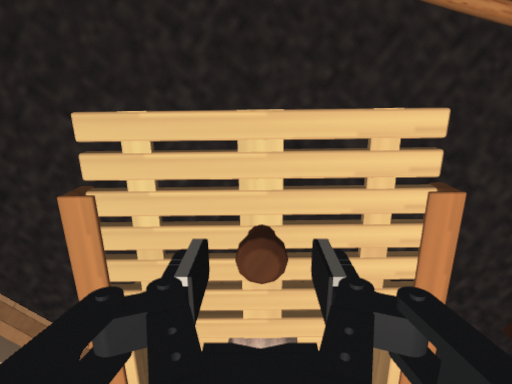

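```bash
python3 -m inch '[0,0,0,0,0,0,0,0,0,0,0,0]';python3 plan.py .5097 .3917 .0895 -52.4; python3 -m inch '[0,0,0,0,0,0,0,0,0,0,0,0,0,0,0,0,0,0,0,0,0,0,0,0,0,0,0,0,0,0]' -1 30; python3 -m inch '[0,0,0,0,0,0,0,0,0,0,0,0,0,0,0,0,0,0]'
```

```text
time: 30.85
position: [0.509, 0.3912, 0.0931]
tool_rot: [-89.8, -0.0, -52.4]
contact_force: [-0.1, 0.5, 1.0]
grip_width: 0.0515
t 30.85 pos [0.509  0.3912 0.0931] rot [-89.8  -0.  -52.4] F [-0.1  0.5  1. ] w 0.0515
shift [0.0, 0.0036, 0.0008] turn [-0.17, -0.02, 0.03] rows>= 0.1
time: 31.27
position: [0.5088, 0.3911, 0.0927]
tool_rot: [-89.9, -0.0, -52.4]
contact_force: [-0.9, -0.8, 6.1]
grip_width: 0.0218
time: 31.52
position: [0.5087, 0.391, 0.0926]
tool_rot: [-89.9, -0.0, -52.4]
contact_force: [-0.6, -1.1, 5.7]
grip_width: 0.0218
```

```bash
python3 -m inch '[0,0,-0.01,0,0,0,0,0,-0.025,0,0,0,0,0,-0.04,0,0,0,0,0,-0.055,0,0,0,0,0,-0.07,0,0,0]'; python3 -m inch '[0,0,-0.015,0,0,0,0,0,-0.028,0,0,0,0,0,-0.037,0,0,0,0,0,-0.042,0,0,0,0,0,-0.042,0,0,0]'; python3 -m inch '[0,0,0,0,0,0,0,0,0,0,0,0]'
```

```text
time: 31.93
position: [0.454, 0.348, 0.0927]
tool_rot: [-89.7, -0.1, -52.4]
contact_force: [4.1, -1.6, 4.6]
grip_width: 0.0222
time: 32.35
position: [0.4204, 0.3216, 0.0926]
tool_rot: [-89.9, -0.2, -52.4]
contact_force: [3.0, -4.9, 5.5]
grip_width: 0.022
time: 32.52
position: [0.4208, 0.3219, 0.0926]
tool_rot: [-89.9, -0.2, -52.4]
contact_force: [2.5, -4.8, 5.5]
grip_width: 0.0216
```

```bash
python3 -m inch '[0,0,-0.002,0,0,0,0,0,-0.005,0,0,0,0,0,-0.005,0,0,0]';  python3 -m inch '[0,0,-0.002,0,0,0,0,0,-0.003,0,0,0,0,0,-0.003,0,0,0]'; python3 -m inch '[0,0,-0.002,0,0,0,0,0,-0.003,0,0,0,0,0,-0.003,0,0,0]'
```

```text
time: 32.77
position: [0.4172, 0.319, 0.0927]
tool_rot: [-89.8, -0.2, -52.4]
contact_force: [3.9, -3.8, 5.7]
grip_width: 0.0218
time: 33.02
position: [0.415, 0.3173, 0.0927]
tool_rot: [-89.8, -0.2, -52.4]
contact_force: [4.9, -3.9, 4.5]
grip_width: 0.0218
time: 33.27
position: [0.4147, 0.317, 0.0928]
tool_rot: [-89.3, -0.2, -52.5]
contact_force: [13.4, 3.9, -5.4]
grip_width: 0.0219
```

```bash
python3 -m inch '[0,0,-0.002,0,0,0,0,0,-0.003,0,0,0,0,0,-0.003,0,0,0]';  python3 -m inch '[0,0,0.003,0,0,0,0,0,0.0055,0,0,0,0,0,0.0055,0,0,0]'; python3 -m inch '[0,0,0,0,0,0,0,0,0,0,0,0,0,0,0,0,0,0,0,0,0,0,0,0]' 0.2; python3 -m inch '[0,-0.02,0,0,0,0,0,-0.05,0,0,0,0,0,-0.08,0,0,0,0,0,-0.12,0,0,0,0,0,-0.12,0,0,0,0]'; python3 -c "
from h import *
c=cam('wrist','w22')"
```

```text
time: 33.52
position: [0.4146, 0.3169, 0.093]
tool_rot: [-88.8, -0.2, -52.5]
contact_force: [21.8, 12.3, -15.7]
grip_width: 0.0216
time: 33.77
position: [0.415, 0.3173, 0.0927]
tool_rot: [-89.8, -0.2, -52.4]
contact_force: [4.6, -4.1, 5.1]
grip_width: 0.0216
time: 34.1
position: [0.4119, 0.3172, 0.0908]
tool_rot: [-90.1, 0.0, -52.4]
contact_force: [-0.6, -0.2, -0.0]
grip_width: 0.0515
time: 34.52
position: [0.4161, 0.3193, 0.2196]
tool_rot: [-89.2, -0.2, -52.4]
contact_force: [0.6, -0.3, 0.8]
grip_width: 0.0511
```

View pics/w22.png

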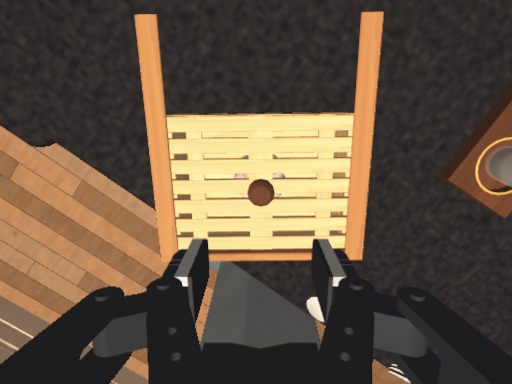

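```bash
python3 -c "
from h import *
c=cam('wrist'); im=c['image'][:,:,::-1]
cv2.imwrite('pics/w23.png',cv2.resize(im[170:275,150:380],None,fx=3.4,fy=3.4,interpolation=cv2.INTER_CUBIC))
a=onz(c,255,114,.08)
f=onz(c,260,262,.085);b=onz(c,255,249,.08);print(np.linalg.norm((f-b)[:2]),np.linalg.norm((f-a)[:2]))
c=cam('top','t3')"
```

```text
0.012685014606239891 0.14179106213819945
```

View pics/w23.png

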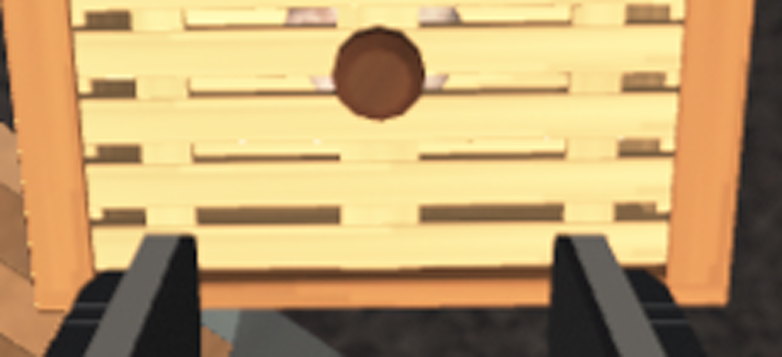

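View pics/t3.png

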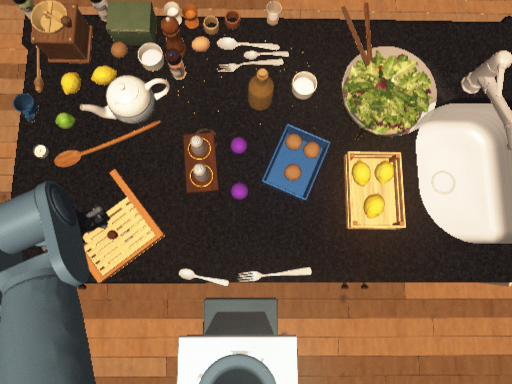

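```bash
python3 -m inch '[0,0,0,0,0,0,0,0,0,0,0,0,0,0,0,0,0,0]'; python3 -c "
from workcell import robot
print(robot.sign_off())"
```

```text
time: 34.92
position: [0.4118, 0.3169, 0.2097]
tool_rot: [-90.2, 0.0, -52.4]
contact_force: [0.6, 0.1, -0.1]
grip_width: 0.0513
the job is handed in; nothing more can be done
None
```

The tidying is done and handed in at 34.9 s of the 144 s allowed. I worked in the order asked:

- **Lemon:** it lies in the free half of the crate with the other two lemons.
- **Mushroom:** it stands in the free half of the punnet, with the two purple ones left alone.
- **Shaker:** it stands upright in the empty well next to its twin.
- **Garlic:** I slid the keeper's lid open to its stop, put the bulb on the floor of the box and slid the lid shut again.

**Checks:**
- **Position:** the last top and wrist pictures show all four things in place and nothing else moved.
- **Lid travel:** the knob moved 119.8 mm from open to shut, and the force rose at the closed stop (about 30 N). That fits fully shut.
- **Possible lid slack:** when I eased off, the gripper moved back about 0.5 mm. I put that down to flex in the grip rather than the lid moving, and did not check it separately.
- **Forces:** the most I saw in the readings was about 30 N at the wrist, against the 120 N limit.
- **Clearance:** the gripper was clear of everything at hand-in.

**Disagreements:** the first position of the knob differed by about 7 mm between the top and wrist cameras. I aimed between the two and centred on it in a close view before gripping. The shaker gripped at 37 mm, although it is listed as 44 mm across.

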